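# Turn the sample tumbler by its finger cup

### The arm

A 7-joint arm with a two-finger parallel gripper is mounted at the origin on the work surface. World frame = base frame: x ahead of the robot, y to its left, z up, the work surface at z = 0. Lengths are in m, angles in rad, forces in N, time in s.
With the tool pointing down it reaches from about 0.425 to 0.875 m from the base axis. Payload 4.7 kg.
Tool frame: the origin (TCP) lies between the finger pads; the fingertips stand 14 mm ahead of it and the grasp point (between the pads) lies 5 mm behind it; z points along the fingers, y is the line along which they close (so a half turn about z gives the same grasp; the last joint's range is limited). The gripper opens to 87 mm and grips with 3 to 60 N. Pads are 19 mm wide; open, the fingers measure 117 mm over their backs; the gripper's body (75 mm by 190 mm) begins 51 mm behind the grasp point.
Start: joints at [1.196, 0.321, -0.07, 1.45, 0.023, 1.371, -0.057], TCP at [0.246, -0.602, 0.237] pointing down, gripper open.
Joint ranges: [-2.86, 2.86], [-0.3, 2.09], [-1.38, 1.24], [0.06, 2.45], [-1.56, 4.7], [0.09, 2.05], [-2.69, 2.69]. Speed limits (rad/s): [2.57, 2.57, 3.14, 3.14, 3.14, 3.14, 3.14].

### API

Orientations are given as a rotation vector (axis times angle).
In Python, from bench import ctrl gives the robot as it stands.
- The arm moves only by the tool step_arm, never from a script. Its argument "commands" is a list of rows, each an object with "travel": the shift along the tool's x, y, z in m, a list of three; "turn": the turn, a rotation vector about the tool's x, y, z in degrees, a list of three. A call has 1 to 5 rows; each row is the pose to reach, as a shift and turn from the pose commanded when the call began, along the tool's axes at that moment; what a row does not reach only later rows make up. A row lasts 1/10 s, in which the tool goes at most 50 mm and 8.59 degrees, less where a joint would pass 70% of its speed; a pose out of reach is approached as far as the arm can. A call with a gripper value outside its range is refused whole. "gripper" is the opening, from 0 (shut) to 1 (fully open), set as the call begins (left out, the last holds). The fingers move at their own pace and stop on an object; "force" is the grip in N (left out, the last holds). Time passes only in rows, so rows that repeat a pose let the fingers close. It gives the time, the measured TCP pose, the force, the opening and the grip force at its end, in the units of the state.
- ctrl.get_state(): the state, without advancing time (a new reading comes with each control period).
- ctrl.get_image(name): name is "side" or "top" or "wrist"; returns the picture (384x512x3 uint8, red, green, blue); there is no depth.
- ctrl.camera_model(name): a dict with "fx", "fy", "cx", "cy" (pixels), "R" (3x3) and "t" (3): a world point X has camera coordinates R X + t; the wrist camera has in their place "T_tool_cam" (4x4, takes a point from camera to tool coordinates, whose origin is the TCP and whose axes are the flange's). Camera axes: x right, y down, z forward; pixel columns grow to the right and rows downward; lengths in m; the calibration is good to about 2 mm. The wrist camera is an equidistant fisheye: a pixel r from the principal point sees the ray r / f radians off the axis. A picture is of the moment at which its call begins: read the wrist's pose just before it. camera_model takes no time and is no camera call.
- ctrl.close_job(): hands the job in; it is judged then, once.
The state is a dict: "time": time; "joint_positions": joint angles; "qd": joint speeds; "joint_torque": joint torques, N m; "position": TCP position; "tool_rot": TCP orientation; "ft_force": force on the tool from outside, world axes, zero at the start; "torque": the same for the moment, N m; "grip_width": opening from 0.0 (shut) to 1.0 (fully open); "grip_force": force on a finger pad.
Only numpy, scipy, OpenCV 4.12 (cv2) and the standard library are available. Lean on these libraries where they do the work, as an engineer would, in place of code of your own. Each camera call takes 0.05 s, during which the arm holds its last target. There are 200 camera calls.

### The job

Give the hand tumbler two full turns clockwise, as seen looking at its lid, by the finger cup on the lid, at a slow even pace of about ten seconds a turn: the hidden load inside makes it heavy once in every turn, so take up the play of the fingers in the cup and do not let the drum lurch ahead once the load is over the top, nor fall back. After the two turns let the load come to rest at the bottom, take the fingers out of the cup, and leave the other things on the bench as they are.

Things in the scene. Friction and masses are not known exactly. Their poses are not given: they have to be found in the camera images.
- tumbler: Hand tumbler, bolted down: grey base plate 300 x 240 mm with one bearing that carries the drum. Origin: on the bench straight below the middle of the drum's lid. z is up. The lid leans 30 degrees towards this frame's -x (roughly to the robot): its outward normal, the turning axis, is (-0.5, 0, 0.866) here; y is level and lies in the lid's plane.
- drum: Closed white round drum, 260 mm in diameter, 88 mm thick; its flat lid faces up and towards the robot. Origin: middle of the lid's face; z: outward normal; x: towards the cup. It starts at rest, its hidden off-centre load hanging lowest; where the cup is then differs from start to start. It turns without end. Past the top the load drives it, and left to itself it runs away.
- hub (a point): Middle of the lid's outer face, on the turning axis, 170 mm above the bench. Same axes as tumbler.
- cup (a point): Finger cup, the drum's only handle: round steel cup on the lid, open at the top, free to swivel on its own axis, 84 mm outside, 74 mm inside, 36 mm tall, inner floor 33 mm below the rim. Point: centre of its mouth, 85 mm from the turning axis; z: lid's outward normal. Fingertips in it drag the drum round; shut fingers leave play, fingers opened in it to its wall take it up.
- load (a joint): Turn of the drum and its load, rad, growing clockwise seen looking at the lid. 0 and every 2 pi: load lowest; 3.14: highest. Starts within 0.15 of 0. The load (1.1 to 1.8 kg) pulls back to the lowest point with up to about 0.4 to 0.75 N m a quarter turn away (5 to 9 N at the cup). Bearing friction, 0.15 N m, holds the drum only within 0.2 to 0.35 rad of lowest or highest.
- jug: Bystander: white bottle with a blue cap, 90 mm across, 190 mm tall. Origin: centre of its underside.
- jar: Bystander: glass jar with a white lid, 70 mm across, 100 mm tall. Origin: centre of its underside.
- tin: Bystander: plain steel tin, 100 mm across, 120 mm tall. Origin: centre of its underside.
- beaker: Bystander: clear open beaker, 80 mm across, 100 mm tall. Origin: centre of its underside.
- wrench: Bystander: steel wrench lying on the bench. Origin: under its middle.
- brush: Bystander: brush lying on the bench. Origin: under its middle.

How it is judged:
On the way:
1. the load has been carried over the top once and the first turn is complete (value of joint load above 5.88319 rad), for 0.05 s.
At the end, for the whole second after the job is handed in: The drum has made two full clockwise turns counted from load-down (joint load within 0.5 rad of 4 pi), is at rest (under 0.1 rad/s), and the robot no longer touches it (value of joint load between 12.0664 and 13.0664 rad and velocity of joint load between -0.1 and 0.1 rad/s and contact force between the arm and tumbler below 0.1 N).
It fails at once if the drum runs ahead: it turns clockwise faster than 2.1 rad/s (a steady turn in ten seconds is 0.63 rad/s) (velocity of joint load above 2.1 rad/s).
It fails at once if the drum falls back: it turns anticlockwise faster than 1.2 rad/s (velocity of joint load below -1.2 rad/s).
It fails at once if a bystander is shifted by more than 40 mm (distance of any of jug, jar, tin, beaker, wrench, brush from where it was at the start of the episode above 0.04 m).
It also fails if it takes over 72 s, if anything falls off the work surface, if the arm or the gripper's body presses on something with over 40 N, if the wrist force passes 120 N, or if a joint passes its speed limit or range.

## Working session

There is one attempt and no reset: what is moved stays moved. The work goes in short steps, Python scripts to look and compute and a tool call to move; the robot and the scene stay as the last step left them, time stands still between calls to the robot, and variables do not carry over. Pictures are saved under pics/ and viewed, at most 10 in all, crops included, and the job is handed in when it is done.

Besides the shell and the picture viewer there is one more tool, called after "Call:" as name([rows], argument=value, ...), one row to a line, values as JSON. step_arm: Moves the arm, as the interface text tells. Its arguments: {"type":"object","properties":{"commands":{"type":"array"},"gripper":{"type":"number"},"force":{"type":"number"}},"required":["commands"]}

```bash
mkdir -p pics; python3 - <<'E'
from bench import ctrl
import cv2,numpy as np
np.set_printoptions(precision=4,suppress=True)
s=ctrl.get_state();print({k:np.round(v,3) for k,v in s.items()})
a=[]
for n in("side","top"):
    im=ctrl.get_image(n);np.save(f"pics/{n}.npy",im);a.append(im);print(n,ctrl.camera_model(n))
print(ctrl.camera_model("wrist"))
cv2.imwrite("pics/a.png",cv2.resize(np.vstack(a),(0,0),fx=.78,fy=.78)[:,:,::-1])
for n,i in zip(("side","top"),a): cv2.imwrite(f"pics/{n}.png",i[:,:,::-1])
E
```

```text
{'time': np.float64(0.0), 'joint_positions': array([ 1.196,  0.322, -0.07 ,  1.452,  0.023,  1.371, -0.057]), 'qd': array([ 0.002, -0.001,  0.002,  0.001,  0.001,  0.003, -0.001]), 'joint_torque': array([ -0.001, -49.129,  -0.405, -31.253,  -0.064,   0.044,   0.   ]), 'position': array([ 0.246, -0.601,  0.235]), 'tool_rot': array([-3.081, -0.607,  0.001]), 'ft_force': array([ 0.267,  0.498, -0.127]), 'torque': array([ 0.011,  0.005, -0.03 ]), 'grip_force': np.float64(0.0), 'grip_width': np.float64(1.001)}
side {'fx': 495.4575137775152, 'fy': 495.4575137775152, 'cx': 256.6335725246974, 'cy': 184.65301789398146, 'R': array([[-0.7942, -0.6077, -0.0046],
       [-0.4546,  0.5991, -0.6591],
       [ 0.4033, -0.5214, -0.752 ]]), 't': array([0.3783, 0.3342, 1.387 ])}
top {'fx': 396.4010063611748, 'fy': 396.4010063611748, 'cx': 256.6566523956923, 'cy': 187.1212523276194, 'R': array([[-0.0046, -0.9998, -0.0189],
       [-0.9971,  0.0061, -0.0754],
       [ 0.0755,  0.0185, -0.997 ]]), 't': array([0.017 , 0.4872, 1.4346])}
{'fx': 297.3186396354542, 'fy': 297.3186396354542, 'cx': 259.82336372340984, 'cy': 196.83099014511967, 'T_tool_cam': array([[-0.0005, -0.962 , -0.273 ,  0.075 ],
       [ 1.    , -0.0006,  0.0006, -0.0005],
       [-0.0007, -0.273 ,  0.962 , -0.1488],
       [ 0.    ,  0.    ,  0.    ,  1.    ]])}
```

View pics/top.png

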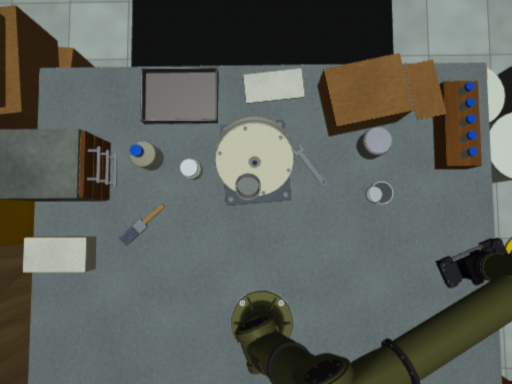

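View pics/side.png

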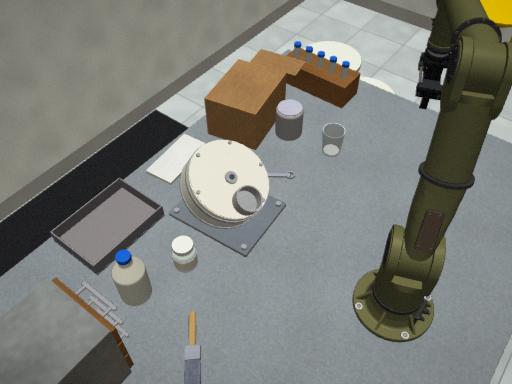

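```bash
cat > h.py <<'E'
import numpy as np,cv2
from bench import ctrl
np.set_printoptions(precision=4,suppress=True)
def ray(n,p):
    m=ctrl.camera_model(n);R=m["R"];d=R.T@np.array([(p[0]-m["cx"])/m["fx"],(p[1]-m["cy"])/m["fy"],1]);return -R.T@m["t"],d/np.linalg.norm(d)
def proj(n,X):
    m=ctrl.camera_model(n);c=m["R"]@X+m["t"];return np.array([m["fx"]*c[0]/c[2]+m["cx"],m["fy"]*c[1]/c[2]+m["cy"]])
def tri(p,q):
    A=np.zeros((3,3));b=np.zeros(3);L=[]
    for n,x in(("top",p),("side",q)):
        o,d=ray(n,x);P=np.eye(3)-np.outer(d,d);A+=P;b+=P@o;L.append((o,P))
    X=np.linalg.solve(A,b);return X,[np.linalg.norm(P@(X-o)) for o,P in L]
def plane(n,p,P0,N):
    o,d=ray(n,p);return o+d*((P0-o)@N)/(d@N)
E
python3 - <<'E'
from h import *
box={"top":(205,105,310,210),"side":(165,130,295,255)}
out=[]
for n,(x0,y0,x1,y1) in box.items():
    im=np.load(f"pics/{n}.npy")[y0:y1,x0:x1]
    c=cv2.resize(im,(0,0),fx=4.5,fy=4.5,interpolation=cv2.INTER_CUBIC);out.append(cv2.resize(c,(470,560) if 0 else (400,400)))
    hsv=cv2.cvtColor(im,cv2.COLOR_RGB2HSV);print(n,hsv[::15,::10].tolist()[3][:11])
    m=((hsv[...,2]>150)).astype(np.uint8)
    cs,_=cv2.findContours(m,0,1);k=max(cs,key=cv2.contourArea);h=cv2.convexHull(k);print(n,"lid",cv2.fitEllipse(h),x0,y0,cv2.contourArea(h))
    out.append(cv2.resize(cv2.cvtColor(m*255,cv2.COLOR_GRAY2RGB),(400,400)))
cv2.imwrite("pics/b.png",np.hstack([out[0],out[2]])[:,:,::-1])
E
```

```text
top [[90, 24, 107], [90, 18, 112], [33, 30, 189], [33, 31, 190], [31, 30, 189], [31, 30, 189], [33, 30, 189], [31, 30, 189], [31, 31, 189], [97, 20, 112], [90, 25, 113]]
top lid ((49.00554656982422, 53.963321685791016), (72.99703216552734, 77.21359252929688), 85.8651123046875) 205 105 4350.0
side [[35, 7, 228], [25, 7, 232], [13, 19, 124], [28, 16, 233], [27, 21, 232], [25, 21, 232], [30, 8, 157], [60, 5, 162], [23, 17, 234], [26, 18, 233], [25, 19, 233]]
side lid ((87.70755767822266, 57.482208251953125), (121.14659118652344, 188.51498413085938), 111.93586730957031) 165 130 11870.0
```

View pics/b.png

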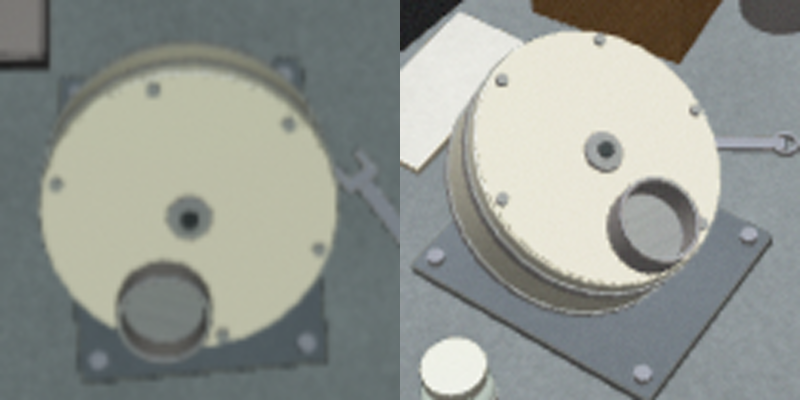

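```bash
python3 - <<'E'
from h import *
T=lambda u,v:(u/3.81-.4+205,v/3.81-.4+105)
S=lambda u,v:((u-400)/3.077-.4+165,v/3.2-.4+130)
H,e=tri(T(190,217),S(604,152));print("hub washer",H,e)
a=plane("top",T(98,360),np.array([0,0,.018]),np.array([0,0,1.]));b=plane("top",T(307,343),np.array([0,0,.018]),np.array([0,0,1.]))
print(a,b,np.linalg.norm(a-b),"yaw",np.degrees(np.arctan2(-(a-b)[0],(a-b)[1])))
B=[plane("side",S(*q),np.array([0,0,.018]),np.array([0,0,1.])) for q in((435,256),(642,373),(748,233))]
print(B,"yaw",np.degrees(np.arctan2(-(B[0]-B[1])[0],(B[0]-B[1])[1])),np.degrees(np.arctan2((B[2]-B[1])[1],(B[2]-B[1])[0])))
C,e=tri(T(165,309),S(653,222));print("cup",C,e,np.linalg.norm(C-H))
# lid contour
for n,(x0,y0,x1,y1) in {"top":(205,105,310,210),"side":(165,130,295,255)}.items():
    im=np.load(f"pics/{n}.npy")[y0:y1,x0:x1];hsv=cv2.cvtColor(im,cv2.COLOR_RGB2HSV)
    m=(hsv[...,2]>(170 if n=="top" else 205))&(hsv[...,1]>12)
    m=cv2.morphologyEx(m.astype(np.uint8),cv2.MORPH_OPEN,np.ones((3,3)))
    k=max(cv2.findContours(m,0,1)[0],key=cv2.contourArea);h=cv2.convexHull(k);(c,ax,an)=cv2.fitEllipse(h)
    print(n,"lid",c[0]+x0,c[1]+y0,ax,an)
E
```

```text
hub washer [0.5593 0.0178 0.1718] [np.float64(0.0009786552436382267), np.float64(0.0009786552436382354)]
[0.4439 0.1111 0.018 ] [ 0.4591 -0.0898  0.018 ] 0.20145822946997155 yaw 4.333111036178675
[array([0.7033, 0.1291, 0.018 ]), array([0.4439, 0.1087, 0.018 ]), array([ 0.4608, -0.0923,  0.018 ])] yaw -85.49349018170238 -85.20355330777365
cup [0.4816 0.0407 0.1485] [np.float64(0.0009017102687860693), np.float64(0.0009017102687862068)] 0.0843115561555447
top lid 254.02771759033203 158.91247940063477 (71.20864868164062, 76.6772689819336) 88.2333984375
side lid 228.60633850097656 178.6720428466797 (71.91856384277344, 85.26707458496094) 133.2671356201172
```

```bash
cat >> h.py <<'E'
from scipy.spatial.transform import Rotation as Ro
yaw=np.radians(4.5);c,s=np.cos(yaw),np.sin(yaw)
N=np.array([-.5*c,-.5*s,.866]);U=np.array([.866*c,.866*s,.5]);Y=np.array([-s,c,0]);HUB=np.array([.560,.018,.170])
RT=np.stack([U,-Y,-N],1)
def cup(th,h=.036): return HUB+h*N+.085*(-np.cos(th)*U+np.sin(th)*Y)
def rel(P,Rt=RT):
    """travel (mm) and turn (deg) in tool axes from the measured pose to P,Rt"""
    st=ctrl.get_state();R0=Ro.from_rotvec(st["tool_rot"]).as_matrix()
    return R0.T@(P-st["position"])*1e3,Ro.from_matrix(R0.T@Rt).as_rotvec(degrees=True),st
E
python3 - <<'E'
from h import *
T=lambda u,v:(u/3.81-.4+205,v/3.81-.4+105)
X=plane("top",T(165,319),HUB+.036*N,N);r=X-HUB-.036*N
th=np.arctan2(r@Y,-r@U);print(X,np.linalg.norm(r),np.degrees(th))
a=np.linspace(0,2*np.pi,60);o=[]
for n,(x0,y0,w) in {"top":(205,105,105),"side":(165,130,130)}.items():
    im=cv2.resize(np.load(f"pics/{n}.npy")[y0:y0+w,x0:x0+w],(400,400),interpolation=cv2.INTER_CUBIC);f=400/w
    for C,rr,col in((cup(th),.042,(255,0,0)),(cup(th),.037,(0,0,255)),(HUB,.13,(0,200,0)),(cup(th,0),.042,(255,0,255))):
        for t in a:
            p=(proj(n,C+rr*(np.cos(t)*U+np.sin(t)*Y))-[x0-.5,y0-.5])*f;cv2.circle(im,tuple(int(v) for v in p),1,col,-1)
    o.append(im)
cv2.imwrite("pics/c.png",np.hstack(o)[:,:,::-1])
t,w,st=rel(cup(th)+.12*N);print(t,w)
print("RT rotvec",Ro.from_matrix(RT).as_rotvec(), cup(th))
E
```

```text
[0.4726 0.0406 0.1623] 0.08320650653654413 20.70933835289552
[ 394.4391 -527.4074  -28.9087] [-4.7474 29.7776 17.3442]
RT rotvec [-3.0127 -0.1184 -0.8073] [0.4711 0.0412 0.1614]
```

View pics/c.png

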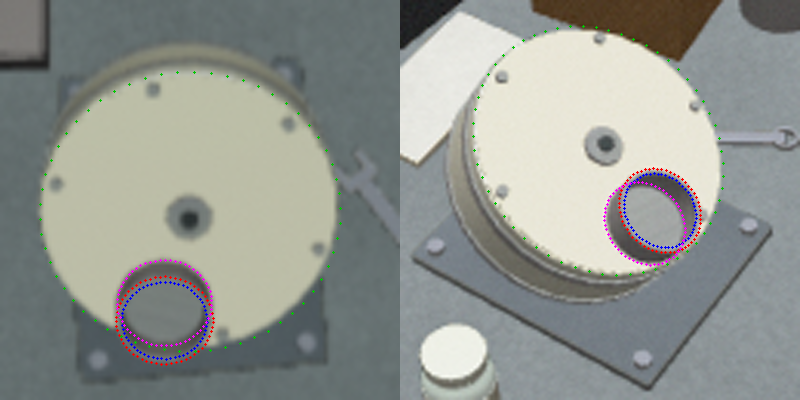

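Call:
step_arm([
  {"travel": [0.02,-0.025,-0.02],"turn": [-0.5,3,2]},
  {"travel": [0.045,-0.055,-0.04],"turn": [-1,6,3.5]},
  {"travel": [0.07,-0.09,-0.06],"turn": [-1.5,9,5]},
  {"travel": [0.095,-0.125,-0.08],"turn": [-2,12,7]},
  {"travel": [0.12,-0.16,-0.09],"turn": [-2.4,15,8.7]},
], gripper=0.2, force=15)

```text
time: 0.6
position: [0.2974, -0.4067, 0.3281]
tool_rot: [-3.084, -0.364, -0.418]
ft_force: [0.7, -0.3, 0.7]
grip_width: 0.632
grip_force: 0.0
```

```bash
python3 - <<'E'
from h import *
t,w,st=rel(cup(np.radians(20.7))+.12*N);print(t,w,st["joint_positions"],st["grip_width"],st["position"])
E
```

```text
[ 191.0482 -406.4731  107.4573] [-2.1568 14.5895  8.6394] [ 1.1966 -0.0908 -0.1255  1.7492 -0.2664  1.3942 -0.2294] 0.6323269148994306 [ 0.2974 -0.4067  0.3281]
```

Call:
step_arm([
  {"travel": [0.02,-0.04,0],"turn": [-0.2,1.5,0.9]},
  {"travel": [0.04,-0.08,0.01],"turn": [-0.4,3,1.8]},
  {"travel": [0.06,-0.12,0.02],"turn": [-0.6,4.5,2.7]},
  {"travel": [0.08,-0.16,0.03],"turn": [-0.9,6,3.6]},
  {"travel": [0.1,-0.2,0.04],"turn": [-1.1,7.5,4.4]},
])

```text
time: 1.1
position: [0.3618, -0.2469, 0.2825]
tool_rot: [-2.991, -0.23, -0.571]
ft_force: [0.1, -1.5, -0.1]
grip_width: 0.225
grip_force: 0.0
```

```bash
python3 - <<'E'
from h import *
t,w,st=rel(cup(np.radians(20.7))+.12*N);print(t,w,st["joint_positions"],st["grip_width"],st["position"])
E
```

```text
[  76.0266 -269.9941   65.9906] [-5.1538  8.2453  2.9695] [ 0.6928 -0.3017  0.0982  2.037  -0.3314  1.24   -0.5459] 0.22496472746963742 [ 0.3618 -0.2469  0.2825]
```

```bash
cat > kin.py <<'E'
import numpy as np
from scipy.spatial.transform import Rotation as Ro
D=[([1.196,.322,-.07,1.452,.023,1.371,-.057],[.246,-.601,.235],[-3.081,-.607,.001]),
([1.1966,-.0908,-.1255,1.7492,-.2664,1.3942,-.2294],[.2974,-.4067,.3281],[-3.084,-.364,-.418]),
([.6928,-.3017,.0982,2.037,-.3314,1.24,-.5459],[.3618,-.2469,.2825],[-2.991,-.23,-.571])]
def rots(q,s):
    R=[Ro.identity()]
    for i,a in enumerate(q): R.append(R[-1]*Ro.from_euler("zyzyzyz"[i],s[i]*a))
    return R
E
python3 - <<'E'
from kin import *
import itertools
res=[]
for s in itertools.product([1,-1],repeat=7):
    if s[1]<0: continue
    E=[rots(q,s)[-1].inv()*Ro.from_rotvec(w) for q,p,w in D]
    # constant tool offset expected
    e=sum((E[0].inv()*x).magnitude() for x in E[1:]);res.append((e,s,E[0].as_rotvec()))
res.sort(key=lambda r:r[0])
for r in res[:4]: print(r)
s=res[0][1]
A=[];b=[]
for q,p,w in D:
    R=[x.as_matrix() for x in rots(q,s)]
    # unknown: h(z base), L1 z of R2, e x of R4(elbow), e' x of R3, L2 z of R4.., L3 z of R7, wrist x of R6
    A.append(np.stack([R[0][:,2],R[3][:,2],R[3][:,0],R[4][:,0],R[5][:,2],R[7][:,2]],1));b.append(p)
A=np.vstack(A);b=np.hstack(b)
x,r,k,sv=np.linalg.lstsq(A,b,rcond=None);print(x,sv,(A@x-b)*1e3)
E
```

```text
(0.0024560901015830377, (-1, 1, -1, 1, -1, 1, -1), array([-1.03020509e-03, -7.44421511e-04,  1.57058437e+00]))
(0.4391625432580647, (-1, 1, -1, 1, -1, -1, 1), array([2.01035824, 2.01083184, 0.43100253]))
(0.46109229164813337, (-1, 1, 1, 1, -1, 1, -1), array([-0.03550107,  0.03270194,  1.43741714]))
(0.5941727702759092, (1, 1, 1, 1, 1, 1, -1), array([ 0.00355004, -0.00280829, -2.46267416]))
[ 0.08583199  0.43288144  0.01052465 -0.11313228  0.49165312  0.26960872] [3.42538059 2.43469331 0.36553655 0.34343455 0.28985672 0.05878035] [23.21975476  8.93839152  0.48789106  3.72366085  6.12115219 -0.90852394
 -1.90846154 -4.46281515  0.42063288]
```

```bash
python3 - <<'E'
from kin import *
np.set_printoptions(precision=4,suppress=True)
s=(-1,1,-1,1,-1,1,-1)
def mats(q): return [x.as_matrix() for x in rots(q,s)]
names=[(0,2),(1,0),(1,1),(2,0),(3,2),(3,0),(4,0),(5,2),(6,0),(7,2)]
A=[];b=[]
for q,p,w in D:
    R=mats(q);A.append(np.stack([R[i][:,j] for i,j in names],1));b.append(p)
A=np.vstack(A);b=np.hstack(b)
import itertools
out=[]
core=[0,4,7,9]
opt=[1,2,3,5,6,8]
for k in(1,2,3):
  for c in itertools.combinations(opt,k):
    i=core+list(c);x=np.linalg.lstsq(A[:,i],b,rcond=None)[0];e=np.abs(A[:,i]@x-b).max()*1e3
    out.append((e,[names[j] for j in i],x))
out.sort(key=lambda t:t[0])
for o in out[:8]: print(o)
E
```

```text
(np.float64(0.12919105382072638), [(0, 2), (3, 2), (5, 2), (7, 2), (1, 0), (1, 1), (4, 0)], array([ 0.2662,  0.4726,  0.5194,  0.3556, -0.0027, -0.0271,  0.02  ]))
(np.float64(0.2975770585852411), [(0, 2), (3, 2), (5, 2), (7, 2), (1, 1), (2, 0), (4, 0)], array([ 0.2643,  0.4723,  0.5168,  0.3551, -0.0269, -0.0004,  0.0188]))
(np.float64(0.33792792459086396), [(0, 2), (3, 2), (5, 2), (7, 2), (1, 1), (3, 0), (4, 0)], array([ 0.2636,  0.4722,  0.5164,  0.3548, -0.0268, -0.    ,  0.0183]))
(np.float64(0.33802095134460863), [(0, 2), (3, 2), (5, 2), (7, 2), (1, 1), (4, 0)], array([ 0.2636,  0.4722,  0.5164,  0.3548, -0.0268,  0.0182]))
(np.float64(0.34207254667451004), [(0, 2), (3, 2), (5, 2), (7, 2), (1, 1), (4, 0), (6, 0)], array([ 0.2635,  0.4722,  0.5166,  0.3547, -0.0268,  0.0182,  0.0002]))
(np.float64(0.8047635778918871), [(0, 2), (3, 2), (5, 2), (7, 2), (1, 1), (2, 0), (6, 0)], array([ 0.2456,  0.4697,  0.5178,  0.3517, -0.0262,  0.0014,  0.0053]))
(np.float64(0.8502167368846236), [(0, 2), (3, 2), (5, 2), (7, 2), (1, 1), (3, 0), (6, 0)], array([ 0.2458,  0.4697,  0.5191,  0.3516, -0.0263,  0.0018,  0.0071]))
(np.float64(0.8955347003611891), [(0, 2), (3, 2), (5, 2), (7, 2), (1, 1), (2, 0), (3, 0)], array([ 0.2457,  0.4699,  0.5134,  0.3531, -0.0261,  0.0017, -0.0014]))
```

```bash
cat >> kin.py <<'E'
from scipy.optimize import least_squares
S=(-1,1,-1,1,-1,1,-1);TO=Ro.from_rotvec([0,0,np.pi/2])
L=[(0,2,.2636),(3,2,.4722),(5,2,.5164),(7,2,.3548),(1,1,-.0268),(4,0,.0182)]
lo=np.array([-2.86,-.3,-1.38,.06,-1.56,.09,-2.69]);hi=np.array([2.86,2.09,1.24,2.45,4.7,2.05,2.69])
def fk(q):
    R=rots(q,S);return sum(l*R[i].as_matrix()[:,j] for i,j,l in L),R[-1]*TO
def ik(P,R,q0,m=.03,w=.003):
    def f(q):
        p,r=fk(q);return np.r_[(p-P)*10,(r.inv()*R).as_rotvec()*3,w*(q-q0)]
    o=least_squares(f,np.clip(q0,lo+m+.001,hi-m-.001),bounds=(lo+m,hi-m));p,r=fk(o.x)
    return o.x,np.linalg.norm(p-P)*1e3,np.degrees((r.inv()*R).magnitude())
E
python3 - <<'E'
from h import *;from kin import *
q0=np.array(D[2][0])
for spin in(0,-30,30,60,-60,90):
  for tilt in(30,22,15,8,0):
    # tilt of tool axis from vertical, about Y
    R=Ro.from_rotvec(Y*np.radians(30-tilt))*Ro.from_matrix(RT)*Ro.from_euler("z",spin,degrees=True)
    q=q0;bad=0;mm=[]
    for th in list(range(20,381,45)):
        P=cup(np.radians(th))+R.as_matrix()[:,2]*.008
        q,e,a=ik(P,R,q);bad=max(bad,e);mm.append(np.minimum(q-lo,hi-q))
    mm=np.array(mm);print(spin,tilt,R.as_matrix()[:,2].round(2),"err mm %.1f"%bad,mm.min(0).round(2))
E
```

```text
0 30 [ 0.5   0.04 -0.87] err mm 12.8 [2.52 0.03 1.   0.13 1.3  0.49 0.9 ]
0 22 [ 0.37  0.03 -0.93] err mm 0.0 [2.15 0.03 0.62 0.22 1.29 0.66 0.95]
0 15 [ 0.26  0.02 -0.97] err mm 0.0 [2.31 0.14 0.79 0.31 1.44 0.78 0.92]
0 8 [ 0.14  0.01 -0.99] err mm 0.0 [2.44 0.24 0.91 0.39 1.52 0.87 0.92]
0 0 [ 0.  0. -1.] err mm 0.0 [2.56 0.34 1.02 0.49 1.57 0.7  0.93]
-30 30 [ 0.5   0.04 -0.87] err mm 12.8 [2.52 0.03 1.   0.13 1.3  0.49 1.43]
-30 22 [ 0.37  0.03 -0.93] err mm 0.0 [2.28 0.04 0.75 0.21 1.33 0.65 1.47]
-30 15 [ 0.26  0.02 -0.97] err mm 0.0 [2.37 0.14 0.85 0.3  1.45 0.78 1.45]
-30 8 [ 0.14  0.01 -0.99] err mm 0.0 [2.46 0.23 0.93 0.39 1.52 0.87 1.44]
-30 0 [ 0.  0. -1.] err mm 0.0 [2.55 0.34 1.01 0.49 1.57 0.7  1.45]
30 30 [ 0.5   0.04 -0.87] err mm 12.8 [2.52 0.03 1.   0.13 1.3  0.49 0.38]
30 22 [ 0.37  0.03 -0.93] err mm 0.0 [2.06 0.03 0.54 0.22 1.25 0.66 0.44]
30 15 [ 0.26  0.02 -0.97] err mm 0.0 [2.24 0.14 0.72 0.31 1.42 0.79 0.39]
30 8 [ 0.14  0.01 -0.99] err mm 0.0 [2.42 0.24 0.89 0.39 1.52 0.87 0.39]
30 0 [ 0.  0. -1.] err mm 0.0 [2.57 0.34 1.03 0.49 1.57 0.7  0.4 ]
60 30 [ 0.5
[... 388 characters left out ...]
12.8 [2.52 0.03 1.   0.13 1.3  0.49 1.95]
-60 22 [ 0.37  0.03 -0.93] err mm 0.0 [2.39 0.05 0.85 0.21 1.36 0.65 1.98]
-60 15 [ 0.26  0.02 -0.97] err mm 0.0 [2.43 0.14 0.9  0.3  1.46 0.78 1.97]
-60 8 [ 0.14  0.01 -0.99] err mm 0.0 [2.48 0.23 0.95 0.39 1.52 0.87 1.97]
-60 0 [ 0.  0. -1.] err mm 0.0 [2.54 0.34 1.   0.49 1.57 0.7  1.97]
90 30 [ 0.5   0.04 -0.87] err mm 23.0 [1.33 0.03 0.03 0.14 0.96 0.51 0.03]
90 22 [ 0.37  0.03 -0.93] err mm 22.7 [1.27 0.03 0.03 0.24 1.   0.69 0.03]
90 15 [ 0.26  0.02 -0.97] err mm 38.7 [1.25 0.03 0.03 0.33 1.03 0.84 0.03]
90 8 [ 0.14  0.01 -0.99] err mm 54.8 [1.24 0.03 0.03 0.4  1.05 0.94 0.03]
90 0 [ 0.  0. -1.] err mm 73.2 [1.22 0.03 0.03 0.43 1.08 0.91 0.03]
```

```bash
cat >> h.py <<'E'
R15=(Ro.from_rotvec(Y*np.radians(15))*Ro.from_matrix(RT)).as_matrix()
TH0=np.radians(20.7)
E
python3 - <<'E'
from h import *;from kin import *
q0=np.array(D[2][0]);z=R15[:,2]
print("U,Y,N in tool:",R15.T@U,R15.T@Y,R15.T@N)
for P in(cup(TH0)-.008*N-.07*z,cup(TH0)-.008*N):
    q,e,a=ik(P,Ro.from_matrix(R15),q0);print(q,e,a,np.minimum(q-lo,hi-q))
    t,w,st=rel(P,R15);print(t,w,P)
E
```

```text
U,Y,N in tool: [ 0.9659  0.     -0.2588] [ 0. -1. -0.] [-0.2588  0.     -0.9659]
[ 0.3444 -0.27   -0.424   2.0869 -0.1269  1.0419 -1.5229] 0.001142287397396795 0.00026172426418789326 [2.5156 0.03   0.956  0.3631 1.4331 0.9519 1.1671]
[ 102.4361 -263.5494  122.8701] [-4.7208 -6.7413  3.6158] [0.457  0.04   0.2221]
[ 0.4057 -0.1529 -0.5149  2.1383 -0.0858  0.8761 -1.56  ] 0.00048051679986962876 0.0001619964594182897 [2.4543 0.1471 0.8651 0.3117 1.4742 0.7861 1.13  ]
[  94.0522 -258.0648  192.1495] [-4.7208 -6.7413  3.6158] [0.475  0.0415 0.1545]
```

Call:
step_arm([
  {"travel": [0.012,-0.025,0.005],"turn": [-1,-1.4,0.7]},
  {"travel": [0.025,-0.055,0.015],"turn": [-2,-2.8,1.4]},
  {"travel": [0.04,-0.09,0.025],"turn": [-3,-4.2,2.2]},
  {"travel": [0.055,-0.125,0.04],"turn": [-4,-5.5,3]},
  {"travel": [0.065,-0.16,0.06],"turn": [-4.7,-6.7,3.6]},
])

```text
time: 1.6
position: [0.4325, -0.0984, 0.2498]
tool_rot: [-3.095, -0.12, -0.374]
ft_force: [1.2, 0.3, -0.7]
grip_width: 0.2
grip_force: 0.0
```

```bash
python3 - <<'E'
from h import *
t,w,st=rel(cup(TH0)-.008*N-.045*R15[:,2],R15);print(t,w,st["joint_positions"],st["grip_width"],st["position"],st["time"])
E
```

```text
[  27.7987 -135.3845   61.9765] [-0.7227  1.1998 -0.1608] [ 0.2354 -0.3004 -0.003   2.0716 -0.0944  1.1461 -1.2317] 0.20040930456707198 [ 0.4325 -0.0984  0.2498] 1.6
```

Call:
step_arm([
  {"travel": [0.006,-0.025,0.01],"turn": [0,0.3,0]},
  {"travel": [0.012,-0.05,0.02],"turn": [0,0.6,0]},
  {"travel": [0.018,-0.08,0.03],"turn": [-0.4,0.9,0]},
  {"travel": [0.024,-0.11,0.045],"turn": [-0.7,1.2,0]},
  {"travel": [0.028,-0.135,0.06],"turn": [-0.7,1.2,0]},
])

```text
time: 2.1
position: [0.4619, 0.0419, 0.1998]
tool_rot: [-3.1, -0.126, -0.408]
ft_force: [0.7, -0.6, -0.3]
grip_width: 0.203
grip_force: 0.0
```

Call:
step_arm([
  {"travel": [0,0,0],"turn": [0,0,0]},
])

```text
time: 2.2
position: [0.4607, 0.0435, 0.1981]
tool_rot: [-3.1, -0.133, -0.402]
ft_force: [-0.1, 0.3, -0.4]
grip_width: 0.201
grip_force: 0.0
```

```bash
python3 - <<'E'
from h import *
t,w,st=rel(cup(TH0)-.008*N,R15);print(t,w,st["joint_positions"],st["qd"],st["position"],st["time"])
im=ctrl.get_image("wrist");cv2.imwrite("pics/w1.png",im[:,:,::-1])
E
```

```text
[ 2.5515  3.3682 45.8017] [-0.2326  0.2317  0.3786] [ 0.1779 -0.2472 -0.2944  2.1313 -0.078   0.9903 -1.568 ] [ 0.0249 -0.0201  0.0776 -0.0159  0.0276  0.0294  0.0514] [0.4607 0.0435 0.1981] 2.2
```

View pics/w1.png

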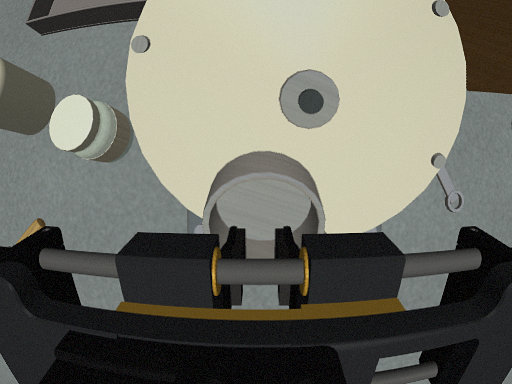

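Call:
step_arm([
  {"travel": [0.001,0.002,0.006],"turn": [0,0,0]},
  {"travel": [0.002,0.003,0.016],"turn": [0,0,0]},
  {"travel": [0.0025,0.003,0.026],"turn": [0,0,0]},
  {"travel": [0.0025,0.003,0.037],"turn": [0,0,0]},
  {"travel": [0.0025,0.003,0.046],"turn": [0,0,0]},
])

```text
time: 2.75
position: [0.4764, 0.0378, 0.1551]
tool_rot: [-3.1, -0.122, -0.406]
ft_force: [0.1, -0.6, 0.0]
grip_width: 0.199
grip_force: 0.0
```

Call:
step_arm([
  {"travel": [0,0,0],"turn": [0,0,0]},
  {"travel": [0,0,0],"turn": [0,0,0]},
])

```text
time: 2.95
position: [0.4764, 0.0382, 0.1562]
tool_rot: [-3.1, -0.124, -0.406]
ft_force: [0.5, -0.4, 0.2]
grip_width: 0.196
grip_force: 0.0
```

```bash
python3 - <<'E'
from h import *
t,w,st=rel(cup(TH0)-.008*N,R15);print(t,w,st["joint_positions"],st["qd"],st["position"],st["time"],st["ft_force"])
E
```

```text
[-1.5418 -3.3158  1.3299] [-0.133   0.0571  0.0539] [ 0.1828 -0.1712 -0.2998  2.1613 -0.0545  0.8837 -1.5814] [-0.002  -0.0111  0.0004 -0.0122 -0.0007  0.0001 -0.0006] [0.4764 0.0382 0.1562] 2.95 [ 0.4517 -0.369   0.1712]
```

Call:
step_arm([
  {"travel": [-0.001,-0.002,0.001],"turn": [0,0,0]},
  {"travel": [-0.0015,-0.003,0.001],"turn": [0,0,0]},
  {"travel": [-0.0015,-0.003,0.001],"turn": [0,0,0]},
])

```text
time: 3.25
position: [0.4752, 0.0414, 0.1555]
tool_rot: [-3.1, -0.124, -0.409]
ft_force: [-0.3, -0.2, -0.4]
grip_width: 0.2
grip_force: 0.0
```

Call:
step_arm([
  {"travel": [0,0,0],"turn": [0,0,0]},
  {"travel": [0,0,0],"turn": [0,0,0]},
  {"travel": [0,0,0],"turn": [0,0,0]},
  {"travel": [0,0,0],"turn": [0,0,0]},
], gripper=0.6, force=15)

```text
time: 3.65
position: [0.4752, 0.041, 0.1552]
tool_rot: [-3.1, -0.123, -0.408]
ft_force: [1.0, -0.2, 0.1]
grip_width: 0.477
grip_force: 0.0
```

```bash
python3 - <<'E'
from h import *;from kin import *
t,w,st=rel(cup(TH0)-.008*N,R15);print(t,w,st["time"],st["ft_force"],st["torque"],st["grip_width"],st["grip_force"])
# circle steps, 18 deg per call, tool mm
M=R15.T
for k in range(20):
    a=TH0+np.radians(18*k)
    r=[M@(cup(a+np.radians(3.6*j))-cup(a))*1e3 for j in range(1,6)]
    print(k,[list(v.round(1)) for v in r])
E
```

```text
[-0.2653 -0.4128  0.6718] [-0.1221  0.013   0.0436] 3.65 [ 0.9692 -0.182   0.0929] [-0.0019  0.3363  0.0254] 0.47661745903370983 0.0
0 [[np.float64(2.0), np.float64(-4.9), np.float64(-0.5)], [np.float64(4.2), np.float64(-9.7), np.float64(-1.1)], [np.float64(6.8), np.float64(-14.4), np.float64(-1.8)], [np.float64(9.6), np.float64(-18.8), np.float64(-2.6)], [np.float64(12.7), np.float64(-23.1), np.float64(-3.4)]]
1 [[np.float64(3.3), np.float64(-4.1), np.float64(-0.9)], [np.float64(6.9), np.float64(-7.9), np.float64(-1.9)], [np.float64(10.8), np.float64(-11.5), np.float64(-2.9)], [np.float64(14.8), np.float64(-14.8), np.float64(-4.0)], [np.float64(19.0), np.float64(-17.9), np.float64(-5.1)]]
2 [[np.float64(4.4), np.float64(-2.8), np.float64(-1.2)], [np.float64(9.0), np.float64(-5.3), np.float64(-2.4)], [np.float64(13.7), np.float64(-7.5), np.float64(-3.7)], [np.float64(18.5), np.float64(-9.4), np.float64(-5.0)], [np.float64(23.4), np.float64(-10.9), np.float64(-6.3)]]
3 [[np.float64(5.0), np.float64(-1.2), np.float64(-1.3)], [np.float64(10.1), np.float64(-2.2), np.float64(-2.7)], [np.f
[... 3942 characters left out ...]
1), np.float64(1.9)], [np.float64(-9.1), np.float64(-19.1), np.float64(2.4)], [np.float64(-10.6), np.float64(-24.2), np.float64(2.8)]]
18 [[np.float64(-1.2), np.float64(-5.2), np.float64(0.3)], [np.float64(-2.1), np.float64(-10.5), np.float64(0.6)], [np.float64(-2.7), np.float64(-15.8), np.float64(0.7)], [np.float64(-2.9), np.float64(-21.1), np.float64(0.8)], [np.float64(-2.8), np.float64(-26.4), np.float64(0.8)]]
19 [[np.float64(0.4), np.float64(-5.3), np.float64(-0.1)], [np.float64(1.1), np.float64(-10.6), np.float64(-0.3)], [np.float64(2.2), np.float64(-15.8), np.float64(-0.6)], [np.float64(3.5), np.float64(-21.0), np.float64(-0.9)], [np.float64(5.2), np.float64(-26.0), np.float64(-1.4)]]
```

Call:
step_arm([
  {"travel": [0.002,-0.0049,-0.0005],"turn": [0,0,0]},
  {"travel": [0.0042,-0.0097,-0.0011],"turn": [0,0,0]},
  {"travel": [0.0068,-0.0144,-0.0018],"turn": [0,0,0]},
  {"travel": [0.0096,-0.0188,-0.0026],"turn": [0,0,0]},
  {"travel": [0.0127,-0.0231,-0.0034],"turn": [0,0,0]},
])

```text
time: 4.15
position: [0.484, 0.0649, 0.1611]
tool_rot: [-3.101, -0.123, -0.404]
ft_force: [-1.1, -4.4, -4.1]
grip_width: 0.585
grip_force: 13.8
```

Call:
step_arm([
  {"travel": [0.0033,-0.0041,-0.0009],"turn": [0,0,0]},
  {"travel": [0.0069,-0.0079,-0.0019],"turn": [0,0,0]},
  {"travel": [0.0108,-0.0115,-0.0029],"turn": [0,0,0]},
  {"travel": [0.0148,-0.0148,-0.004],"turn": [0,0,0]},
  {"travel": [0.019,-0.0179,-0.0051],"turn": [0,0,0]},
])

```text
time: 4.65
position: [0.4992, 0.0847, 0.1708]
tool_rot: [-3.101, -0.124, -0.403]
ft_force: [-4.1, -2.9, -7.3]
grip_width: 0.586
grip_force: 14.2
```

```bash
cat > chk.py <<'E'
import sys
from h import *
k=float(sys.argv[1]);t,w,st=rel(cup(TH0+np.radians(18*k))-.008*N,R15)
p=st["position"]-HUB;x,y,n=-(p@U),p@Y,p@N
print("resid",t,w,"theta",np.degrees(np.arctan2(y,x)),"r",np.hypot(x,y),"h",n)
print(st["time"],"f tool",R15.T@st["ft_force"],st["torque"],st["grip_width"],st["joint_positions"])
E
python3 chk.py 2
```

```text
resid [0.948  0.2469 0.1137] [-0.1448  0.1905  0.06  ] theta 56.29666562819812 r 0.08569222860540228 h 0.02835757629597085
4.65 f tool [-6.0879  2.5735  5.9595] [-0.7408  1.5641 -0.1938] 0.58602289016502 [ 0.1495 -0.1163 -0.3718  2.0819 -0.0092  0.9119 -1.7116]
```

Call:
step_arm([
  {"travel": [0.0044,-0.0028,-0.0012],"turn": [0,0,0]},
  {"travel": [0.009,-0.0053,-0.0024],"turn": [0,0,0]},
  {"travel": [0.0137,-0.0075,-0.0037],"turn": [0,0,0]},
  {"travel": [0.0185,-0.0094,-0.005],"turn": [0,0,0]},
  {"travel": [0.0234,-0.0109,-0.0063],"turn": [0,0,0]},
], gripper=0.75, force=18)

```text
time: 5.15
position: [0.5188, 0.0979, 0.1827]
tool_rot: [-3.1, -0.125, -0.401]
ft_force: [-6.7, -1.8, -8.0]
grip_width: 0.588
grip_force: 17.2
```

Call:
step_arm([
  {"travel": [0.005,-0.0012,-0.0013],"turn": [0,0,0]},
  {"travel": [0.0101,-0.0022,-0.0027],"turn": [0,0,0]},
  {"travel": [0.0152,-0.0028,-0.0041],"turn": [0,0,0]},
  {"travel": [0.0204,-0.003,-0.0055],"turn": [0,0,0]},
  {"travel": [0.0255,-0.0029,-0.0068],"turn": [0,0,0]},
])

```text
time: 5.65
position: [0.541, 0.1034, 0.1957]
tool_rot: [-3.099, -0.125, -0.4]
ft_force: [-8.0, -0.1, -7.3]
grip_width: 0.585
grip_force: 17.4
```

```bash
python3 chk.py 4
```

```text
resid [ 1.7993  1.7304 -0.1318] [-0.2605  0.2974  0.102 ] theta 91.47625825777554 r 0.08666213437728912 h 0.028354744057675508
5.65 f tool [-9.606  -0.5244  4.9437] [-0.0693  2.2434  0.0469] 0.5853829890231331 [ 0.1376 -0.0333 -0.3917  1.9568  0.0335  0.9623 -1.7611]
```

Call:
step_arm([
  {"travel": [0.0051,0.0004,-0.0014],"turn": [0,0,0]},
  {"travel": [0.0102,0.0012,-0.0027],"turn": [0,0,0]},
  {"travel": [0.0153,0.0023,-0.0041],"turn": [0,0,0]},
  {"travel": [0.0203,0.0037,-0.0054],"turn": [0,0,0]},
  {"travel": [0.0252,0.0054,-0.0067],"turn": [0,0,0]},
])

```text
time: 6.15
position: [0.564, 0.1008, 0.2088]
tool_rot: [-3.098, -0.127, -0.4]
ft_force: [-7.2, 2.7, -7.2]
grip_width: 0.587
grip_force: 17.4
```

Call:
step_arm([
  {"travel": [0.0048,0.002,-0.0013],"turn": [0,0,0]},
  {"travel": [0.0094,0.0044,-0.0025],"turn": [0,0,0]},
  {"travel": [0.0139,0.007,-0.0037],"turn": [0,0,0]},
  {"travel": [0.0182,0.01,-0.0049],"turn": [0,0,0]},
  {"travel": [0.0223,0.0132,-0.006],"turn": [0,0,0]},
])

```text
time: 6.65
position: [0.5854, 0.09, 0.2207]
tool_rot: [-3.097, -0.127, -0.402]
ft_force: [-6.5, 4.0, -6.6]
grip_width: 0.584
grip_force: 17.3
```

Call:
step_arm([
  {"travel": [0.0039,0.0035,-0.0011],"turn": [0,0,0]},
  {"travel": [0.0076,0.0072,-0.002],"turn": [0,0,0]},
  {"travel": [0.0111,0.0111,-0.003],"turn": [0,0,0]},
  {"travel": [0.0143,0.0153,-0.0038],"turn": [0,0,0]},
  {"travel": [0.0173,0.0197,-0.0046],"turn": [0,0,0]},
])

```text
time: 7.15
position: [0.6031, 0.0721, 0.23]
tool_rot: [-3.096, -0.128, -0.404]
ft_force: [-5.9, 4.3, -6.4]
grip_width: 0.586
grip_force: 17.1
```

```bash
python3 chk.py 7
```

```text
resid [0.2395 3.8708 0.2845] [-0.4306  0.1163  0.1806] theta 144.5123114975739 r 0.08704959000885244 h 0.02836711273298329
7.15 f tool [-7.0178 -4.7875  4.7553] [0.6126 1.844  0.1034] 0.5858960509564888 [ 0.1699  0.0638 -0.3549  1.7942  0.048   1.0288 -1.689 ]
```

Call:
step_arm([
  {"travel": [0.0027,0.0046,-0.0007],"turn": [0,0,0]},
  {"travel": [0.0051,0.0093,-0.0014],"turn": [0,0,0]},
  {"travel": [0.0072,0.0141,-0.0019],"turn": [0,0,0]},
  {"travel": [0.0091,0.0191,-0.0024],"turn": [0,0,0]},
  {"travel": [0.0106,0.0242,-0.0028],"turn": [0,0,0]},
])

```text
time: 7.65
position: [0.6152, 0.0486, 0.2359]
tool_rot: [-3.095, -0.128, -0.407]
ft_force: [-3.7, 4.5, -6.8]
grip_width: 0.581
grip_force: 16.9
```

Call:
step_arm([
  {"travel": [0.0012,0.0052,-0.0003],"turn": [0,0,0]},
  {"travel": [0.0021,0.0105,-0.0006],"turn": [0,0,0]},
  {"travel": [0.0027,0.0158,-0.0007],"turn": [0,0,0]},
  {"travel": [0.0029,0.0211,-0.0008],"turn": [0,0,0]},
  {"travel": [0.0028,0.0264,-0.0008],"turn": [0,0,0]},
])

```text
time: 8.15
position: [0.6204, 0.022, 0.2377]
tool_rot: [-3.096, -0.127, -0.409]
ft_force: [-3.5, 2.9, -6.5]
grip_width: 0.586
grip_force: 16.8
```

Call:
step_arm([
  {"travel": [-0.0004,0.0053,0.0001],"turn": [0,0,0]},
  {"travel": [-0.0011,0.0106,0.0003],"turn": [0,0,0]},
  {"travel": [-0.0022,0.0158,0.0006],"turn": [0,0,0]},
  {"travel": [-0.0035,0.021,0.0009],"turn": [0,0,0]},
  {"travel": [-0.0052,0.026,0.0014],"turn": [0,0,0]},
])

```text
time: 8.65
position: [0.6172, -0.0085, 0.2345]
tool_rot: [-3.1, -0.123, -0.408]
ft_force: [-3.1, 3.1, -5.3]
grip_width: 0.588
grip_force: 16.9
```

```bash
python3 chk.py 10
```

```text
resid [-0.2455 -0.8753  0.3988] [-0.1206  0.0091  0.0347] theta -158.83138766617228 r 0.08562768468158985 h 0.028318438582708598
8.65 f tool [-4.1185 -3.3613  4.3774] [0.4678 1.2401 0.1336] 0.5877889106376136 [ 0.2557  0.0791 -0.2886  1.7684  0.0088  1.0361 -1.5239]
```

Call:
step_arm([
  {"travel": [-0.002,0.0049,0.0005],"turn": [0,0,0]},
  {"travel": [-0.0042,0.0097,0.0011],"turn": [0,0,0]},
  {"travel": [-0.0068,0.0144,0.0018],"turn": [0,0,0]},
  {"travel": [-0.0096,0.0188,0.0026],"turn": [0,0,0]},
  {"travel": [-0.0127,0.0231,0.0034],"turn": [0,0,0]},
])

```text
time: 9.15
position: [0.6071, -0.0322, 0.2275]
tool_rot: [-3.1, -0.124, -0.406]
ft_force: [-4.5, 2.8, -5.1]
grip_width: 0.584
grip_force: 17.1
```

Call:
step_arm([
  {"travel": [-0.0033,0.0041,0.0009],"turn": [0,0,0]},
  {"travel": [-0.0069,0.0079,0.0019],"turn": [0,0,0]},
  {"travel": [-0.0108,0.0115,0.0029],"turn": [0,0,0]},
  {"travel": [-0.0148,0.0148,0.004],"turn": [0,0,0]},
  {"travel": [-0.019,0.0179,0.0051],"turn": [0,0,0]},
])

```text
time: 9.65
position: [0.5909, -0.0509, 0.2173]
tool_rot: [-3.1, -0.124, -0.404]
ft_force: [-6.5, 3.8, -4.9]
grip_width: 0.584
grip_force: 17.4
```

Call:
step_arm([
  {"travel": [-0.0044,0.0028,0.0012],"turn": [0,0,0]},
  {"travel": [-0.009,0.0053,0.0024],"turn": [0,0,0]},
  {"travel": [-0.0137,0.0075,0.0037],"turn": [0,0,0]},
  {"travel": [-0.0185,0.0094,0.005],"turn": [0,0,0]},
  {"travel": [-0.0234,0.0109,0.0063],"turn": [0,0,0]},
])

```text
time: 10.15
position: [0.5707, -0.0625, 0.2052]
tool_rot: [-3.099, -0.125, -0.403]
ft_force: [-7.1, 5.6, -4.8]
grip_width: 0.584
grip_force: 17.4
```

```bash
python3 chk.py 13
```

```text
resid [ 1.0844  0.8488 -0.0265] [-0.225   0.1639  0.0881] theta -104.75783494236227 r 0.08390824079131953 h 0.028260408865376126
10.15 f tool [-7.6221 -6.1038  2.8816] [1.1654 1.8117 0.249 ] 0.5841246104050917 [ 0.3303  0.009  -0.2385  1.8981 -0.0544  0.9807 -1.3736]
```

Call:
step_arm([
  {"travel": [-0.005,0.0012,0.0013],"turn": [0,0,0]},
  {"travel": [-0.0101,0.0022,0.0027],"turn": [0,0,0]},
  {"travel": [-0.0152,0.0028,0.0041],"turn": [0,0,0]},
  {"travel": [-0.0204,0.003,0.0055],"turn": [0,0,0]},
  {"travel": [-0.0255,0.0029,0.0068],"turn": [0,0,0]},
])

```text
time: 10.65
position: [0.5486, -0.0665, 0.1923]
tool_rot: [-3.098, -0.126, -0.405]
ft_force: [-4.4, 6.6, -5.1]
grip_width: 0.584
grip_force: 17.1
```

Call:
step_arm([
  {"travel": [-0.0051,-0.0004,0.0014],"turn": [0,0,0]},
  {"travel": [-0.0102,-0.0012,0.0027],"turn": [0,0,0]},
  {"travel": [-0.0153,-0.0023,0.0041],"turn": [0,0,0]},
  {"travel": [-0.0203,-0.0037,0.0054],"turn": [0,0,0]},
  {"travel": [-0.0252,-0.0054,0.0067],"turn": [0,0,0]},
])

```text
time: 11.15
position: [0.5265, -0.0627, 0.1798]
tool_rot: [-3.098, -0.126, -0.408]
ft_force: [-2.3, 8.1, -4.0]
grip_width: 0.586
grip_force: 16.6
```

Call:
step_arm([
  {"travel": [-0.0048,-0.002,0.0013],"turn": [0,0,0]},
  {"travel": [-0.0094,-0.0044,0.0025],"turn": [0,0,0]},
  {"travel": [-0.0139,-0.007,0.0037],"turn": [0,0,0]},
  {"travel": [-0.0182,-0.01,0.0049],"turn": [0,0,0]},
  {"travel": [-0.0223,-0.0132,0.006],"turn": [0,0,0]},
])

```text
time: 11.65
position: [0.5065, -0.0516, 0.1688]
tool_rot: [-3.098, -0.125, -0.412]
ft_force: [0.3, 6.9, -6.6]
grip_width: 0.585
grip_force: 16.2
```

```bash
python3 chk.py 16
```

```text
resid [-1.4552  1.1432  0.7168] [-0.1973 -0.1485  0.1104] theta -51.6633299663044 r 0.08311415023705465 h 0.028322976451219978
11.65 f tool [-0.8644 -6.8418  6.6333] [1.2966 0.6792 0.3654] 0.5845677281721878 [ 0.337  -0.1083 -0.2406  2.0844 -0.0944  0.9043 -1.3467]
```

Call:
step_arm([
  {"travel": [-0.0039,-0.0035,0.0011],"turn": [0,0,0]},
  {"travel": [-0.0076,-0.0072,0.002],"turn": [0,0,0]},
  {"travel": [-0.0111,-0.0111,0.003],"turn": [0,0,0]},
  {"travel": [-0.0143,-0.0153,0.0038],"turn": [0,0,0]},
  {"travel": [-0.0173,-0.0197,0.0046],"turn": [0,0,0]},
])

```text
time: 12.15
position: [0.4899, -0.0341, 0.1601]
tool_rot: [-3.099, -0.124, -0.414]
ft_force: [2.2, 5.1, -8.3]
grip_width: 0.586
grip_force: 15.9
```

Call:
step_arm([
  {"travel": [-0.0027,-0.0046,0.0007],"turn": [0,0,0]},
  {"travel": [-0.0051,-0.0093,0.0014],"turn": [0,0,0]},
  {"travel": [-0.0072,-0.0141,0.0019],"turn": [0,0,0]},
  {"travel": [-0.0091,-0.0191,0.0024],"turn": [0,0,0]},
  {"travel": [-0.0106,-0.0242,0.0028],"turn": [0,0,0]},
])

```text
time: 12.65
position: [0.4783, -0.0114, 0.1545]
tool_rot: [-3.1, -0.123, -0.413]
ft_force: [4.7, 2.1, -10.1]
grip_width: 0.584
grip_force: 15.7
```

Call:
step_arm([
  {"travel": [-0.0012,-0.0052,0.0003],"turn": [0,0,0]},
  {"travel": [-0.0021,-0.0105,0.0006],"turn": [0,0,0]},
  {"travel": [-0.0027,-0.0158,0.0007],"turn": [0,0,0]},
  {"travel": [-0.0029,-0.0211,0.0008],"turn": [0,0,0]},
  {"travel": [-0.0028,-0.0264,0.0008],"turn": [0,0,0]},
])

```text
time: 13.15
position: [0.473, 0.0147, 0.1528]
tool_rot: [-3.101, -0.123, -0.41]
ft_force: [4.9, 0.1, -8.4]
grip_width: 0.587
grip_force: 16.3
```

Call:
step_arm([
  {"travel": [0.0004,-0.0053,-0.0001],"turn": [0,0,0]},
  {"travel": [0.0011,-0.0106,-0.0003],"turn": [0,0,0]},
  {"travel": [0.0022,-0.0158,-0.0006],"turn": [0,0,0]},
  {"travel": [0.0035,-0.021,-0.0009],"turn": [0,0,0]},
  {"travel": [0.0052,-0.026,-0.0014],"turn": [0,0,0]},
])

```text
time: 13.65
position: [0.475, 0.0411, 0.1552]
tool_rot: [-3.101, -0.123, -0.407]
ft_force: [2.5, -2.6, -8.0]
grip_width: 0.588
grip_force: 16.4
```

```bash
python3 chk.py 20; python3 - <<'E'
from h import *
im=ctrl.get_image("side");cv2.imwrite("pics/s2.png",cv2.resize(im[110:290,130:330],(0,0),fx=3,fy=3)[:,:,::-1])
E
```

```text
resid [-0.1427 -0.394   0.6692] [-0.0889  0.0419  0.039 ] theta 20.525164030167844 r 0.08456610394585205 h 0.02860734257776963
13.65 f tool [0.1043 2.8284 8.3311] [-0.4233  0.1598 -0.0587] 0.5882751521984028 [ 0.263  -0.1748 -0.3794  2.1625 -0.0718  0.8816 -1.5726]
```

View pics/s2.png

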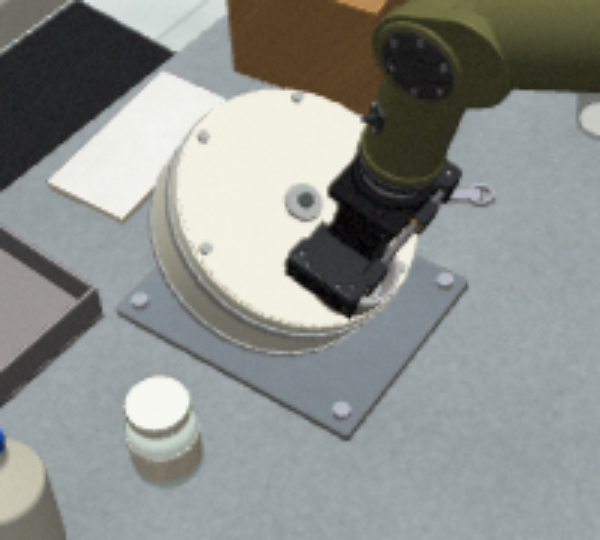

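Call:
step_arm([
  {"travel": [0.002,-0.0049,-0.0005],"turn": [0,0,0]},
  {"travel": [0.0042,-0.0097,-0.0011],"turn": [0,0,0]},
  {"travel": [0.0068,-0.0144,-0.0018],"turn": [0,0,0]},
  {"travel": [0.0096,-0.0188,-0.0026],"turn": [0,0,0]},
  {"travel": [0.0127,-0.0231,-0.0034],"turn": [0,0,0]},
])

```text
time: 14.2
position: [0.484, 0.0651, 0.1614]
tool_rot: [-3.101, -0.123, -0.405]
ft_force: [-1.2, -2.7, -6.5]
grip_width: 0.582
grip_force: 17.0
```

Call:
step_arm([
  {"travel": [0.0033,-0.0041,-0.0009],"turn": [0,0,0]},
  {"travel": [0.0069,-0.0079,-0.0019],"turn": [0,0,0]},
  {"travel": [0.0108,-0.0115,-0.0029],"turn": [0,0,0]},
  {"travel": [0.0148,-0.0148,-0.004],"turn": [0,0,0]},
  {"travel": [0.019,-0.0179,-0.0051],"turn": [0,0,0]},
])

```text
time: 14.7
position: [0.4993, 0.0849, 0.1711]
tool_rot: [-3.1, -0.124, -0.403]
ft_force: [-4.5, -1.3, -8.0]
grip_width: 0.589
grip_force: 17.4
```

Call:
step_arm([
  {"travel": [0.0044,-0.0028,-0.0012],"turn": [0,0,0]},
  {"travel": [0.009,-0.0053,-0.0024],"turn": [0,0,0]},
  {"travel": [0.0137,-0.0075,-0.0037],"turn": [0,0,0]},
  {"travel": [0.0185,-0.0094,-0.005],"turn": [0,0,0]},
  {"travel": [0.0234,-0.0109,-0.0063],"turn": [0,0,0]},
])

```text
time: 15.2
position: [0.5188, 0.098, 0.1829]
tool_rot: [-3.1, -0.125, -0.401]
ft_force: [-6.5, -1.3, -7.9]
grip_width: 0.585
grip_force: 17.6
```

Call:
step_arm([
  {"travel": [0.005,-0.0012,-0.0013],"turn": [0,0,0]},
  {"travel": [0.0101,-0.0022,-0.0027],"turn": [0,0,0]},
  {"travel": [0.0152,-0.0028,-0.0041],"turn": [0,0,0]},
  {"travel": [0.0204,-0.003,-0.0055],"turn": [0,0,0]},
  {"travel": [0.0255,-0.0029,-0.0068],"turn": [0,0,0]},
])

```text
time: 15.7
position: [0.5411, 0.1034, 0.1959]
tool_rot: [-3.099, -0.125, -0.4]
ft_force: [-7.6, 1.2, -6.8]
grip_width: 0.586
grip_force: 17.8
```

Call:
step_arm([
  {"travel": [0.0051,0.0004,-0.0014],"turn": [0,0,0]},
  {"travel": [0.0102,0.0012,-0.0027],"turn": [0,0,0]},
  {"travel": [0.0153,0.0023,-0.0041],"turn": [0,0,0]},
  {"travel": [0.0203,0.0037,-0.0054],"turn": [0,0,0]},
  {"travel": [0.0252,0.0054,-0.0067],"turn": [0,0,0]},
])

```text
time: 16.2
position: [0.5641, 0.1007, 0.2091]
tool_rot: [-3.098, -0.126, -0.4]
ft_force: [-7.1, 2.6, -7.5]
grip_width: 0.589
grip_force: 17.7
```

```bash
python3 chk.py 25
```

```text
resid [1.4125 2.5813 0.1307] [-0.3246  0.2575  0.1266] theta 109.27918475545418 r 0.08696711602619159 h 0.02851215908352197
16.2 f tool [-8.6248 -3.1248  5.472 ] [0.3884 2.233  0.1057] 0.5885970690637832 [ 0.2237  0.0087 -0.4684  1.8908  0.0483  0.9887 -1.7549]
```

Same as in the first turn; carrying on over the top.

Call:
step_arm([
  {"travel": [0.0048,0.002,-0.0013],"turn": [0,0,0]},
  {"travel": [0.0094,0.0044,-0.0025],"turn": [0,0,0]},
  {"travel": [0.0139,0.007,-0.0037],"turn": [0,0,0]},
  {"travel": [0.0182,0.01,-0.0049],"turn": [0,0,0]},
  {"travel": [0.0223,0.0132,-0.006],"turn": [0,0,0]},
])

```text
time: 16.7
position: [0.5855, 0.0898, 0.2209]
tool_rot: [-3.097, -0.127, -0.402]
ft_force: [-7.3, 3.4, -7.4]
grip_width: 0.589
grip_force: 17.5
```

Call:
step_arm([
  {"travel": [0.0039,0.0035,-0.0011],"turn": [0,0,0]},
  {"travel": [0.0076,0.0072,-0.002],"turn": [0,0,0]},
  {"travel": [0.0111,0.0111,-0.003],"turn": [0,0,0]},
  {"travel": [0.0143,0.0153,-0.0038],"turn": [0,0,0]},
  {"travel": [0.0173,0.0197,-0.0046],"turn": [0,0,0]},
])

```text
time: 17.2
position: [0.6032, 0.0717, 0.2302]
tool_rot: [-3.096, -0.127, -0.404]
ft_force: [-6.2, 4.6, -6.2]
grip_width: 0.588
grip_force: 17.3
```

Call:
step_arm([
  {"travel": [0.0027,0.0046,-0.0007],"turn": [0,0,0]},
  {"travel": [0.0051,0.0093,-0.0014],"turn": [0,0,0]},
  {"travel": [0.0072,0.0141,-0.0019],"turn": [0,0,0]},
  {"travel": [0.0091,0.0191,-0.0024],"turn": [0,0,0]},
  {"travel": [0.0106,0.0242,-0.0028],"turn": [0,0,0]},
])

```text
time: 17.7
position: [0.6152, 0.0482, 0.2361]
tool_rot: [-3.096, -0.127, -0.407]
ft_force: [-4.8, 4.0, -5.2]
grip_width: 0.586
grip_force: 17.2
```

Call:
step_arm([
  {"travel": [0.0012,0.0052,-0.0003],"turn": [0,0,0]},
  {"travel": [0.0021,0.0105,-0.0006],"turn": [0,0,0]},
  {"travel": [0.0027,0.0158,-0.0007],"turn": [0,0,0]},
  {"travel": [0.0029,0.0211,-0.0008],"turn": [0,0,0]},
  {"travel": [0.0028,0.0264,-0.0008],"turn": [0,0,0]},
])

```text
time: 18.2
position: [0.6203, 0.0216, 0.2378]
tool_rot: [-3.096, -0.127, -0.408]
ft_force: [-3.8, 3.6, -5.0]
grip_width: 0.586
grip_force: 17.1
```

Call:
step_arm([
  {"travel": [-0.0004,0.0053,0.0001],"turn": [0,0,0]},
  {"travel": [-0.0011,0.0106,0.0003],"turn": [0,0,0]},
  {"travel": [-0.0022,0.0158,0.0006],"turn": [0,0,0]},
  {"travel": [-0.0035,0.021,0.0009],"turn": [0,0,0]},
  {"travel": [-0.0052,0.026,0.0014],"turn": [0,0,0]},
])

```text
time: 18.7
position: [0.6176, -0.0066, 0.2349]
tool_rot: [-3.098, -0.125, -0.409]
ft_force: [-4.4, 3.5, -4.1]
grip_width: 0.585
grip_force: 17.3
```

```bash
python3 chk.py 30
```

```text
resid [-0.8626  0.9768  0.6997] [-0.2248 -0.0299  0.1056] theta -160.14970125467747 r 0.08560915478963985 h 0.028456009331573846
18.7 f tool [-5.0491 -3.7995  2.8743] [0.5963 1.4189 0.1351] 0.5851307390092869 [ 0.3357  0.084  -0.3756  1.7647  0.018   1.0367 -1.5317]
```

Call:
step_arm([
  {"travel": [-0.002,0.0049,0.0005],"turn": [0,0,0]},
  {"travel": [-0.0042,0.0097,0.0011],"turn": [0,0,0]},
  {"travel": [-0.0068,0.0144,0.0018],"turn": [0,0,0]},
  {"travel": [-0.0096,0.0188,0.0026],"turn": [0,0,0]},
  {"travel": [-0.0127,0.0231,0.0034],"turn": [0,0,0]},
])

```text
time: 19.2
position: [0.6072, -0.0317, 0.2277]
tool_rot: [-3.1, -0.124, -0.406]
ft_force: [-5.5, 3.0, -4.8]
grip_width: 0.588
grip_force: 17.6
```

Call:
step_arm([
  {"travel": [-0.0033,0.0041,0.0009],"turn": [0,0,0]},
  {"travel": [-0.0069,0.0079,0.0019],"turn": [0,0,0]},
  {"travel": [-0.0108,0.0115,0.0029],"turn": [0,0,0]},
  {"travel": [-0.0148,0.0148,0.004],"turn": [0,0,0]},
  {"travel": [-0.019,0.0179,0.0051],"turn": [0,0,0]},
])

```text
time: 19.7
position: [0.5911, -0.0505, 0.2176]
tool_rot: [-3.099, -0.124, -0.404]
ft_force: [-6.2, 4.4, -3.7]
grip_width: 0.584
grip_force: 17.7
```

Call:
step_arm([
  {"travel": [-0.0044,0.0028,0.0012],"turn": [0,0,0]},
  {"travel": [-0.009,0.0053,0.0024],"turn": [0,0,0]},
  {"travel": [-0.0137,0.0075,0.0037],"turn": [0,0,0]},
  {"travel": [-0.0185,0.0094,0.005],"turn": [0,0,0]},
  {"travel": [-0.0234,0.0109,0.0063],"turn": [0,0,0]},
])

```text
time: 20.2
position: [0.5711, -0.0624, 0.2055]
tool_rot: [-3.099, -0.125, -0.404]
ft_force: [-7.0, 5.6, -3.8]
grip_width: 0.586
grip_force: 17.7
```

Call:
step_arm([
  {"travel": [-0.005,0.0012,0.0013],"turn": [0,0,0]},
  {"travel": [-0.0101,0.0022,0.0027],"turn": [0,0,0]},
  {"travel": [-0.0152,0.0028,0.0041],"turn": [0,0,0]},
  {"travel": [-0.0204,0.003,0.0055],"turn": [0,0,0]},
  {"travel": [-0.0255,0.0029,0.0068],"turn": [0,0,0]},
])

```text
time: 20.7
position: [0.549, -0.0665, 0.1926]
tool_rot: [-3.098, -0.125, -0.406]
ft_force: [-4.8, 7.2, -3.3]
grip_width: 0.585
grip_force: 17.4
```

Call:
step_arm([
  {"travel": [-0.0051,-0.0004,0.0014],"turn": [0,0,0]},
  {"travel": [-0.0102,-0.0012,0.0027],"turn": [0,0,0]},
  {"travel": [-0.0153,-0.0023,0.0041],"turn": [0,0,0]},
  {"travel": [-0.0203,-0.0037,0.0054],"turn": [0,0,0]},
  {"travel": [-0.0252,-0.0054,0.0067],"turn": [0,0,0]},
])

```text
time: 21.2
position: [0.5268, -0.0628, 0.18]
tool_rot: [-3.098, -0.126, -0.409]
ft_force: [-2.9, 7.4, -4.0]
grip_width: 0.584
grip_force: 17.1
```

```bash
python3 chk.py 35
```

```text
resid [-0.7782  1.5712  0.6293] [-0.2454 -0.0406  0.1098] theta -69.5068856091486 r 0.0832086489530091 h 0.028413152735880708
21.2 f tool [-3.3079 -7.6503  3.2702] [1.5122 1.138  0.3132] 0.5837557639308172 [ 0.4302 -0.0667 -0.3137  2.0219 -0.0932  0.9281 -1.3289]
```

Last quarter, then a rest of a second at load-down.

Call:
step_arm([
  {"travel": [-0.0048,-0.002,0.0013],"turn": [0,0,0]},
  {"travel": [-0.0094,-0.0044,0.0025],"turn": [0,0,0]},
  {"travel": [-0.0139,-0.007,0.0037],"turn": [0,0,0]},
  {"travel": [-0.0182,-0.01,0.0049],"turn": [0,0,0]},
  {"travel": [-0.0223,-0.0132,0.006],"turn": [0,0,0]},
])

```text
time: 21.7
position: [0.5066, -0.0517, 0.1689]
tool_rot: [-3.098, -0.125, -0.412]
ft_force: [-0.5, 5.0, -4.9]
grip_width: 0.589
grip_force: 16.7
```

Call:
step_arm([
  {"travel": [-0.0039,-0.0035,0.0011],"turn": [0,0,0]},
  {"travel": [-0.0076,-0.0072,0.002],"turn": [0,0,0]},
  {"travel": [-0.0111,-0.0111,0.003],"turn": [0,0,0]},
  {"travel": [-0.0143,-0.0153,0.0038],"turn": [0,0,0]},
  {"travel": [-0.0173,-0.0197,0.0046],"turn": [0,0,0]},
])

```text
time: 22.2
position: [0.4897, -0.034, 0.1601]
tool_rot: [-3.099, -0.124, -0.413]
ft_force: [3.0, 5.4, -5.1]
grip_width: 0.588
grip_force: 16.4
```

Call:
step_arm([
  {"travel": [-0.0027,-0.0046,0.0007],"turn": [0,0,0]},
  {"travel": [-0.0051,-0.0093,0.0014],"turn": [0,0,0]},
  {"travel": [-0.0072,-0.0141,0.0019],"turn": [0,0,0]},
  {"travel": [-0.0091,-0.0191,0.0024],"turn": [0,0,0]},
  {"travel": [-0.0106,-0.0242,0.0028],"turn": [0,0,0]},
])

```text
time: 22.7
position: [0.4781, -0.0113, 0.1545]
tool_rot: [-3.1, -0.123, -0.412]
ft_force: [3.6, 3.5, -6.5]
grip_width: 0.589
grip_force: 16.2
```

Call:
step_arm([
  {"travel": [-0.0012,-0.0052,0.0003],"turn": [0,0,0]},
  {"travel": [-0.0021,-0.0105,0.0006],"turn": [0,0,0]},
  {"travel": [-0.0027,-0.0158,0.0007],"turn": [0,0,0]},
  {"travel": [-0.0029,-0.0211,0.0008],"turn": [0,0,0]},
  {"travel": [-0.0028,-0.0264,0.0008],"turn": [0,0,0]},
])

```text
time: 23.2
position: [0.473, 0.0145, 0.1527]
tool_rot: [-3.101, -0.123, -0.41]
ft_force: [4.5, 0.2, -6.2]
grip_width: 0.588
grip_force: 16.3
```

Call:
step_arm([
  {"travel": [0.0004,-0.0053,-0.0001],"turn": [0,0,0]},
  {"travel": [0.0011,-0.0106,-0.0003],"turn": [0,0,0]},
  {"travel": [0.0022,-0.0158,-0.0006],"turn": [0,0,0]},
  {"travel": [0.0035,-0.021,-0.0009],"turn": [0,0,0]},
  {"travel": [0.0052,-0.026,-0.0014],"turn": [0,0,0]},
])

```text
time: 23.7
position: [0.475, 0.0409, 0.1551]
tool_rot: [-3.101, -0.123, -0.407]
ft_force: [3.2, -2.8, -6.4]
grip_width: 0.589
grip_force: 16.5
```

Call:
step_arm([
  {"travel": [0,0,0],"turn": [0,0,0]},
  {"travel": [0,0,0],"turn": [0,0,0]},
  {"travel": [0,0,0],"turn": [0,0,0]},
  {"travel": [0,0,0],"turn": [0,0,0]},
  {"travel": [0,0,0],"turn": [0,0,0]},
])

```text
time: 24.2
position: [0.475, 0.0412, 0.1551]
tool_rot: [-3.1, -0.123, -0.407]
ft_force: [3.8, 1.8, -6.7]
grip_width: 0.587
grip_force: 16.5
```

```bash
python3 chk.py 40
```

```text
resid [-0.1384 -0.2832  0.6152] [-0.1351  0.0248  0.0408] theta 20.590758689034665 r 0.08462208007631383 h 0.028556334996502786
24.2 f tool [ 2.0194 -1.469   7.4602] [ 0.3346 -0.0545  0.0852] 0.5873941052310575 [ 0.3508 -0.1781 -0.4576  2.1603 -0.0938  0.8815 -1.5518]
```

Close the fingers off the wall, wait, then withdraw.

Call:
step_arm([
  {"travel": [0,0,0],"turn": [0,0,0]},
  {"travel": [0,0,0],"turn": [0,0,0]},
  {"travel": [0,0,0],"turn": [0,0,0]},
  {"travel": [0,0,0],"turn": [0,0,0]},
  {"travel": [0,0,0],"turn": [0,0,0]},
], gripper=0.2)

```text
time: 24.7
position: [0.4755, 0.0408, 0.1558]
tool_rot: [-3.1, -0.123, -0.409]
ft_force: [0.9, 0.9, -0.6]
grip_width: 0.378
grip_force: 0.0
```

Call:
step_arm([
  {"travel": [0,0,0],"turn": [0,0,0]},
  {"travel": [0,0,0],"turn": [0,0,0]},
  {"travel": [0,0,0],"turn": [0,0,0]},
  {"travel": [0,0,0],"turn": [0,0,0]},
  {"travel": [0,0,0],"turn": [0,0,0]},
])

```text
time: 25.2
position: [0.4751, 0.0411, 0.1552]
tool_rot: [-3.1, -0.124, -0.408]
ft_force: [-0.1, 0.5, 0.8]
grip_width: 0.201
grip_force: 0.0
```

Call:
step_arm([
  {"travel": [0,0,-0.006],"turn": [0,0,0]},
  {"travel": [0,0,-0.014],"turn": [0,0,0]},
  {"travel": [0,0,-0.024],"turn": [0,0,0]},
  {"travel": [0,0,-0.035],"turn": [0,0,0]},
  {"travel": [0,0,-0.045],"turn": [0,0,0]},
])

```text
time: 25.7
position: [0.4636, 0.0401, 0.2001]
tool_rot: [-3.1, -0.124, -0.41]
ft_force: [-0.3, -0.0, -0.6]
grip_width: 0.197
grip_force: 0.0
```

Call:
step_arm([
  {"travel": [0,0,0],"turn": [0,0,0]},
  {"travel": [0,0,0],"turn": [0,0,0]},
  {"travel": [0,0,0],"turn": [0,0,0]},
  {"travel": [0,0,0],"turn": [0,0,0]},
  {"travel": [0,0,0],"turn": [0,0,0]},
])

```text
time: 26.2
position: [0.4633, 0.0401, 0.1982]
tool_rot: [-3.1, -0.124, -0.406]
ft_force: [0.0, 1.1, 0.9]
grip_width: 0.202
grip_force: 0.0
```

```bash
python3 chk.py 40; python3 - <<'E'
from h import *
im=ctrl.get_image("wrist");cv2.imwrite("pics/w3.png",im[:,:,::-1])
E
```

```text
resid [ 0.1513 -0.3039 45.2376] [-0.1355  0.0678  0.053 ] theta 23.579809278457155 r 0.0740810091272898 h 0.07171855776820335
26.2 f tool [ 0.3399 -1.0706 -0.8535] [ 0.0115  0.3593 -0.0183] 0.20225909839865122 [ 0.3449 -0.2513 -0.4293  2.1248 -0.1248  0.9876 -1.5219]
```

View pics/w3.png

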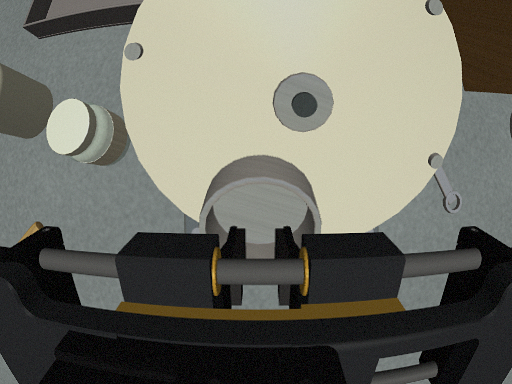

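The wrist view matches the one from before insertion. The fingers are clear of the mouth (centre about (262,225)), the lid bolts are back in place, and the jar and wrench have not moved.

```bash
python3 -c "
from bench import ctrl
print(ctrl.close_job())"
```

```text
the job is handed in; nothing more can be done
None
```

I gave the tumbler two full clockwise turns at about ten seconds each, let the load rest at the bottom, took the fingers out of the cup and handed the job in at about 26 s; the jar and wrench looked unmoved in the last wrist view, the other bystanders were not rechecked, and no verdict was returned.

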